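# Lay out the goldsmith's soldering corner

## Task

Get the soldering corner of the goldsmith's bench ready: set the flat steel block on the middle of the soldering board, lying flat with its long sides along the board's long sides, and stand the needle-tipped flux bottle upright on the bench straight between the soldering board and the open water cup, in the middle of the gap. Do not shift the cup.

Things in the scene. Friction and masses are not known exactly. Their poses are not given: they have to be found in the camera images.
- block_center (a point): Centre of the flat steel block, a plain bright slab 45 x 70 mm and 28 mm high (about 0.7 kg), loose on the bench in the row of things nearest the robot; the point is 14 mm above its underside. Its x axis runs across the 45 mm width, its y axis along the 70 mm length, z up. Not to be confused with the 45 mm steel doming cube that has round hollows in its faces.
- bottle_center (a point): Centre of the flux bottle, a small round white plastic bottle 38 mm in diameter with a thin steel needle standing up from its grey nozzle, 74 mm high in all (the 38 mm body reaches up to 45 mm), about 60 g, standing loose in the same row; the point is on its axis, 37 mm above its underside. z up. Not the squat glass jar with the wide black lid.
- board: The soldering board, a flat grey slab fixed to the bench in the middle, 110 mm along its x axis, 180 mm along its y axis, 12 mm thick. Origin at the centre of its underside, on the bench; z up. The cup stands off one of its two short ends and a closed steel tin off the other; either may be on either side.
- cup: The open white water cup, 76 mm across the rim, 80 mm high, loose (about 0.35 kg), standing on the bench on the board's long centre line (its y axis), straight off one of the short ends, with about 120 mm of free bench between the board's end and the cup's rim. Origin at the centre of its underside; its yaw means nothing.
Not all that is in view belongs to the job. What is shaped like the part that bears block_center but green or pink is not meant. What is shaped like the cup but red is not meant.

How it is judged:
By the outcome, as a careful person would: the job done as asked, in the order asked, and still so for the second after the job is handed in, with the robot touching nothing.
It also fails if it takes over 58 s, if anything falls off the work surface, if the arm or the gripper's body presses on something with over 40 N, if the wrist force passes 120 N, or if a joint passes its speed limit or range.

## Robot

A 6-joint arm with a two-finger parallel gripper is mounted at the origin on the work surface. World frame = base frame: x ahead of the robot, y to its left, z up, the work surface at z = 0. Lengths are in m, angles in rad, forces in N, time in s.
With the tool pointing down it reaches from about 0.35 to 0.975 m from the base axis. Payload 4.9 kg.
Tool frame: the origin (TCP) lies on the front face of the gripper's body, between the roots of the fingers; the fingertips stand 73 mm ahead of it and the grasp point (between the pads) lies 54 mm ahead of it; z points along the fingers, y is the line along which they close (so a half turn about z gives the same grasp; the last joint's range is limited). The gripper opens to 85 mm and grips with 20 to 120 N. Pads are 22 mm wide; open, the fingers measure 114 mm over their backs; the gripper's body (76 mm by 85 mm) begins 54 mm behind the grasp point. The pads swing forward as they close: fully open they stand 13 mm farther back than shut.
Start: joints at [-1.286, 0.053, 1.613, -0, 1.476, -0.119], TCP at [0.246, -0.575, 0.304] pointing down, gripper open.
Joint ranges: [-3.01, 3.01], [-1.01, 2.22], [0.06, 2.58], [-1.02, 4.17], [0.09, 2.62], [-3.14, 3.14]. Speed limits (rad/s): [2.57, 2.57, 3.14, 3.14, 3.14, 3.14].

## Interface

Orientations are given as a rotation vector (axis times angle).
In Python, from workcell import env, cams gives the robot as it stands.
- The arm moves only by the shell command python3 -m pendant 'ROWS'. ROWS is JSON, a list that holds one entry, the list of rows, each a list of 5 numbers: the shift along the tool's x, y, z in m, then the turn about the tool's z in degrees, then the opening, from 0 (shut) to 1 (fully open). In form: [[[x, y, z, twist, grip], ...]]. A call has exactly 5 rows; each row is the pose to reach, as a shift and turn from the pose commanded when the call began, along the tool's axes at that moment; what a row does not reach only later rows make up. A row lasts 1/12 s, in which the tool goes at most 41.7 mm and 7.16 degrees, less where a joint would pass 70% of its speed; a pose out of reach is approached as far as the arm can. A call with a gripper value outside its range is refused whole. The fingers move at their own pace and stop on an object; the grip force is fixed at half the most. Time passes only in rows, so rows that repeat a pose let the fingers close, or fill a call up. It gives the time, the measured TCP pose, the force, the opening and the grip force at its end, in the units of the state.
- env.sense(): the state, without advancing time (a new reading comes with each control period).
- cams.camera(name): name is "scene" or "top" or "wrist"; returns a dict with "img" (480x640x3 uint8, red, green, blue), "z_map" (480x640 float32, m along the optical axis (not along the pixel's ray), 0 where there is no reading), "camera_matrix" (3x3 intrinsics, pixels), "R" (3x3) and "t" (3): a world point X has camera coordinates R X + t; the wrist camera has in their place "mount" (4x4, takes a point from camera to tool coordinates, whose origin is the TCP and whose axes are the flange's). Camera axes: x right, y down, z forward; pixel columns grow to the right and rows downward; lengths in m; the calibration is good to about 2 mm. A picture is of the moment at which its call begins: read the wrist's pose just before it.
- env.job_done(): hands the job in; it is judged then, once.
The state is a dict: "time_s": time; "qpos": joint angles; "qvel": joint speeds; "joint_torque": joint torques, N m; "eef_pos": TCP position; "orientation": TCP orientation; "ft_force": force on the tool from outside, world axes, zero at the start; "ft_torque": the same for the moment, N m; "finger_gap": opening from 0.0 (shut) to 1.0 (fully open); "finger_force": force on a finger pad.
Only numpy, scipy, OpenCV 4.12 (cv2) and the standard library are available. Lean on these libraries where they do the work, as an engineer would, in place of code of your own. Each camera call takes 0.05 s, during which the arm holds its last target. There are 200 camera calls.

## Working session

There is one attempt and no reset: what is moved stays moved. The work goes in short steps, Python scripts to look and compute and a shell command to move; the robot and the scene stay as the last step left them, time stands still between calls to the robot, and variables do not carry over. Pictures are saved under pics/ and viewed, at most 10 in all, crops included, and the job is handed in when it is done.

```bash
ls; mkdir -p pics; cat > h.py <<'E'
import numpy as np, cv2
from scipy.spatial.transform import Rotation as Ro
from workcell import env, cams
def pts(c):
    K=c["camera_matrix"]; z=c["z_map"]; v,u=np.indices(z.shape)
    P=np.stack([(u-K[0,2])/K[0,0]*z,(v-K[1,2])/K[1,1]*z,z],-1)
    return (P-c["t"])@c["R"]   # R^T (P-t)
def save(n,img): cv2.imwrite(f"pics/{n}.png",img[:,:,::-1])
E
python3 - <<'E'
from h import *
s=env.sense(); print(s)
c=cams.camera("top"); save("top",c["img"]); P=pts(c); np.savez("top.npz",P=P,img=c["img"],K=c["camera_matrix"],R=c["R"],t=c["t"])
print(c["R"],c["t"],c["camera_matrix"]); print(P[240,320])
E
```

```text
pics
{'time_s': 0.0, 'qpos': array([-1.28600195e+00,  5.33750833e-02,  1.61428738e+00,  2.15364644e-06,
        1.47596612e+00, -1.18988032e-01]), 'qvel': array([0.00095793, 0.00086234, 0.00055661, 0.00014059, 0.00226724,
       0.00209996]), 'joint_torque': array([-3.87090504e-04, -3.93686986e+01, -3.70177853e+01, -2.86489876e-04,
        7.02702440e-03, -1.02645845e-05]), 'eef_pos': array([ 0.24543845, -0.57428654,  0.30265551]), 'orientation': array([-3.07579624e+00, -6.29552746e-01,  2.61298646e-04]), 'ft_force': array([ 0.38136162, -0.8231003 , -0.4336468 ]), 'ft_torque': array([-0.02614229,  0.01404363, -0.04385833]), 'finger_force': 0.0, 'finger_gap': 0.9984089133921611}
[[-8.14991927e-03 -9.99964844e-01 -1.97234930e-03]
 [-9.90591542e-01  8.34295178e-03 -1.36597188e-01]
 [ 1.36608841e-01  8.40536485e-04 -9.90624711e-01]] [0.05963281 0.49740625 0.91256843] [[455.29157956   0.         323.04442461]
 [  0.         455.29157956 242.37857543]
 [  0.           0.           1.        ]]
[ 0.50829588  0.06208703 -0.0032362 ]
```

View pics/top.png

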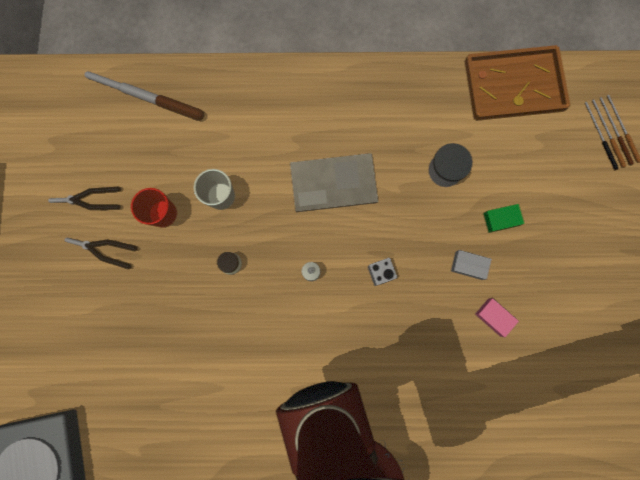

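The top view shows the board at (335,182), the white cup at (213,188) with a red decoy at (151,206). The steel block is at (472,265) and the flux bottle at (311,271). Next I measure them.

```bash
cat > m.py <<'E'
from h import *
c=cams.camera("top"); K,R,t=c["camera_matrix"],c["R"],c["t"]; P=pts(c); hsv=cv2.cvtColor(c["img"],cv2.COLOR_RGB2HSV)
def ray(uv,z):
    d=np.linalg.inv(K)@np.array([uv[0],uv[1],1.]); o=-R.T@t; d=R.T@d; return o+d*(z-o[2])/d[2]
def seg(name,u0,v0,u1,v1,z,smax=70,vmin=80,zmin=None):
    roi=np.zeros((480,640),np.uint8); roi[v0:v1,u0:u1]=1
    m=((hsv[...,1]<smax)&(hsv[...,2]>vmin)&(roi>0))
    if zmin is not None: m&=P[...,2]>zmin
    m=cv2.morphologyEx(m.astype(np.uint8),cv2.MORPH_OPEN,np.ones((3,3)))
    k=max(cv2.findContours(m,0,2)[0],key=cv2.contourArea)
    w=np.array([ray(p[0],z)[:2] for p in k],np.float32)
    b=cv2.minAreaRect(w*1000); cc=cv2.minEnclosingCircle(w*1000)
    mm=np.zeros_like(m); cv2.drawContours(mm,[k],-1,1,-1); mm=cv2.erode(mm,np.ones((3,3)))
    print(name,"rect",b,"circ",cc,"z pct",np.percentile(P[...,2][mm>0],[5,50,95]).round(4)); return b
seg("board",280,145,390,220,.012)
seg("block",445,240,500,290,.028)
seg("bottle",290,255,335,290,.045)
seg("bottle body",290,255,335,290,.045,zmin=.02)
seg("cup",185,160,240,220,.08,zmin=.06)
seg("tin",425,140,480,190,.06,smax=255,vmin=0,zmin=.04)
seg("glass jar",210,245,245,280,.05,smax=255,vmin=0,zmin=.025)
seg("cube",365,255,402,290,.045,smax=255,vmin=0,zmin=.03)
E
python3 m.py; python3 - <<'E'
import cv2; a=cv2.imread('pics/top.png')[140:300,180:500]; cv2.imwrite('pics/crop.png',cv2.resize(a,None,fx=2.5,fy=2.5,interpolation=2))
E
```

```text
board rect ((633.663818359375, 31.31340789794922), (109.47087097167969, 178.4150390625), 6.247402667999268) circ ((634.0382690429688, 31.377098083496094), 102.78211975097656) z pct [0.0088 0.0117 0.0145]
block rect ((449.3306579589844, -253.6244659423828), (70.58857727050781, 47.47419357299805), 73.4365463256836) circ ((450.6775207519531, -253.31515502929688), 40.289451599121094) z pct [0.0244 0.027  0.0298]
bottle rect ((437.7792053222656, 81.56015014648438), (34.67812728881836, 36.72606658935547), 89.60259246826172) circ ((437.80078125, 81.04214477539062), 19.19076919555664) z pct [0.0459 0.0504 0.0653]
bottle body rect ((437.77777099609375, 81.55494689941406), (34.6677131652832, 36.723243713378906), 89.60259246826172) circ ((437.6304016113281, 81.00572204589844), 19.03883171081543) z pct [0.046  0.0507 0.0655]
cup rect ((627.0597534179688, 289.0765075683594), (27.270526885986328, 68.01284790039062), 28.92803382873535) circ ((618.4715576171875, 284.330078125), 34.006778717041016) z pct [0.0666 0.0749 0.0809]
tin rect ((660.3773803710938, -214.1226043701172), (81.32560729980469, 81.44918060302734), 89.4911880493164) circ ((659.1941528320312, -213.8081512451172), 42.81266403198242) z pct [0.06   0.0632 0.0661]
glass jar rect ((457.13037109375, 250.00486755371094), (42.98896789550781, 40.806610107421875), 89.52476501464844) circ ((456.98638916015625, 249.22772216796875), 22.37327766418457) z pct [0.0391 0.0419 0.0443]
cube rect ((435.9563293457031, -65.91990661621094), (45.32259750366211, 46.44907760620117), 18.930208206176758) circ ((436.6059875488281, -66.2210464477539), 30.324337005615234) z pct [0.0422 0.0445 0.0473]
```

View pics/crop.png

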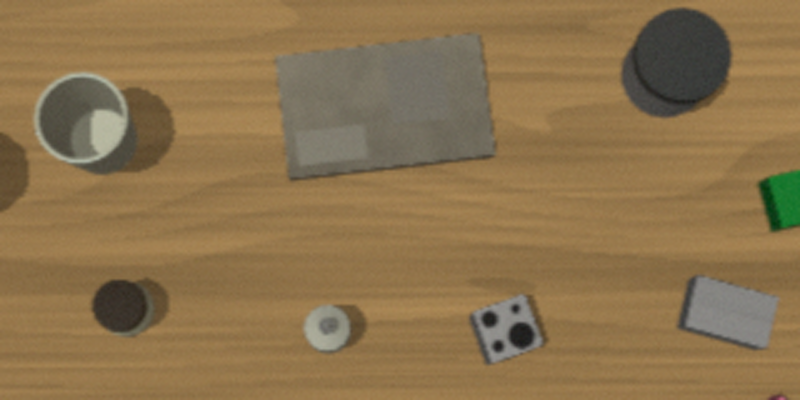

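```bash
cat >> h.py <<'E'
def go(x,y,z,ang):
    "shift in tool axes and twist to bring TCP to x,y,z with closing line at world angle ang (deg)"
    s=env.sense(); M=Ro.from_rotvec(s["orientation"]).as_matrix(); p=s["eef_pos"]
    d=M.T@(np.array([x,y,z])-p); yaw=np.degrees(np.arctan2(M[1,1],M[0,1]))
    tw=-((ang-yaw+90)%180-90)   # tool z down: twist opposite to world yaw
    print("t",s["time_s"].round(2),"p",p.round(4),"yaw",yaw.round(1),"q6",s["qpos"][5].round(2),"tilt",np.degrees(np.arccos(-M[2,2])).round(2),"| shift mm",(d*1000).round(1),"twist",tw.round(1),"F",np.round(s["ft_force"],1),"gap",round(s["finger_gap"],3),"gf",round(s["finger_force"],1))
E
python3 - <<'E'
exec(open('m.py').read().split('seg("board"')[0])
# cup rim by ellipse fit on bright pale pixels outline
roi=np.zeros((480,640),np.uint8); roi[160:215,185:240]=1
m=((hsv[...,1]<70)&(hsv[...,2]>60)&(roi>0)&(P[...,2]>.02)).astype(np.uint8)
m2=((P[...,2]>.068)&(roi>0)).astype(np.uint8)
for mm in (m,m2):
    k=max(cv2.findContours(mm,0,2)[0],key=cv2.contourArea); k=cv2.convexHull(k)
    w=np.array([ray(p[0],.08)[:2]*1000 for p in k],np.float32); print("cup",cv2.minEnclosingCircle(w),cv2.minAreaRect(w))
print("cup rim eye", ray((212.4,187.2),.08))
a=np.radians(6.25); c=np.array([633.7,31.3]); L=np.array([-np.sin(a),np.cos(a)]);X=np.array([np.cos(a),np.sin(a)])
for s in (248,150): print(s,c+L*s)
for n,h,lo,hi in (("green",.028,45,85),("pink",.028,150,175)):
    m=((hsv[...,0]>=lo)&(hsv[...,0]<=hi)&(hsv[...,1]>100)).astype(np.uint8); k=max(cv2.findContours(m,0,2)[0],key=cv2.contourArea)
    print(n,cv2.minAreaRect(np.array([ray(p[0],h)[:2]*1000 for p in k],np.float32)))
go(.4495,-.2535,.20,-16.5)
E
```

```text
cup ((601.5523681640625, 273.501220703125), 43.53421401977539) ((602.0919189453125, 272.9311218261719), (86.55943298339844, 72.40059661865234), 44.956939697265625)
cup ((605.7026977539062, 276.5594482421875), 38.661537170410156) ((606.1531372070312, 276.96783447265625), (74.95523834228516, 74.39118957519531), 89.50796508789062)
cup rim eye [0.60553518 0.27722128 0.08      ]
248 [606.70101504 277.82597188]
150 [617.36996877 180.40845073]
green ((548.38134765625, -325.0147705078125), (44.99336242675781, 77.54937744140625), 12.146533966064453)
pink ((341.594970703125, -298.4986572265625), (72.02656555175781, 46.7923469543457), 47.64215850830078)Traceback (most recent call last):
  File "<stdin>", line 15, in <module>
  File "h.py", line 14, in go
    print("t",s["time_s"].round(2),"p",p.round(4),"yaw",yaw.round(1),"q6",s["qpos"][5].round(2),"tilt",np.degrees(np.arccos(-M[2,2])).round(2),"| shift mm",(d*1000).round(1),"twist",tw.round(1),"F",np.round(s["ft_force"],1),"gap",round(s["finger_gap"],3),"gf",round(s["finger_force"],1))
              ^^^^^^^^^^^^^^^^^
AttributeError: 'float' object has no attribute 'round'
```

```bash
sed -i 's/s\["time_s"\].round(2)/round(s["time_s"],2)/' h.py; python3 -c "
from h import *
go(.4495,-.2535,.20,-16.5)"
```

```text
t 0.15 p [ 0.2455 -0.5744  0.3029] yaw -66.9 q6 -0.12 tilt 0.09 | shift mm [ 313.7 -214.7  103.4] twist -50.4 F [-0.7 -0.7  0.7] gap 1.001 gf 0.0
```

```bash
python3 -m pendant '[[[0.032,-0.022,0.01,-6,1],[0.064,-0.044,0.02,-12,1],[0.096,-0.066,0.03,-18,1],[0.128,-0.088,0.04,-24,1],[0.16,-0.11,0.05,-30,1]]]'; python3 -c "
from h import *
go(.4495,-.2535,.20,-16.5)"
```

```text
time_s: 0.57
eef_pos: [0.3499, -0.409, 0.2531]
orientation: [-2.806, -1.411, -0.0]
ft_force: [0.9, 0.9, -0.5]
finger_gap: 1.002
finger_force: 0.0
t 0.57 p [ 0.3499 -0.409   0.2531] yaw -36.6 q6 -0.36 tilt 0.03 | shift mm [184.2 -12.8  53.1] twist -20.1 F [ 0.9  0.9 -0.5] gap 1.002 gf 0.0
```

```bash
python3 -m pendant '[[[0.04,-0.003,0.012,-5,1],[0.08,-0.006,0.024,-10,1],[0.12,-0.009,0.036,-15,1],[0.16,-0.012,0.048,-20,1],[0.184,-0.013,0.053,-20,1]]]'; python3 - <<'E'
from h import *
go(.4495,-.2535,.20,-16.5)
s=env.sense(); c=cams.camera("wrist"); save("w1",c["img"]); print(c["mount"],c["camera_matrix"])
T=np.eye(4); T[:3,:3]=Ro.from_rotvec(s["orientation"]).as_matrix(); T[:3,3]=s["eef_pos"]
E
```

```text
time_s: 0.98
eef_pos: [0.4498, -0.2521, 0.1987]
orientation: [-2.516, -1.876, -0.0]
ft_force: [-0.7, -0.3, 0.1]
finger_gap: 1.001
finger_force: 0.0
t 0.98 p [ 0.4498 -0.2521  0.1987] yaw -16.6 q6 -0.37 tilt 0.19 | shift mm [-1.5  0.1 -1.3] twist -0.1 F [-0.7 -0.3  0.1] gap 1.001 gf 0.0
[[-8.64278026e-05 -9.59327191e-01 -2.82296534e-01  7.18322111e-02]
 [ 9.99999985e-01 -4.03391398e-05 -1.69075288e-04  7.14841166e-04]
 [ 1.50810921e-04 -2.82296544e-01  9.59327180e-01 -7.02442182e-02]
 [ 0.00000000e+00  0.00000000e+00  0.00000000e+00  1.00000000e+00]] [[350.53397335   0.         317.11863406]
 [  0.         350.53397335 243.21487228]
 [  0.           0.           1.        ]]
```

View pics/w1.png

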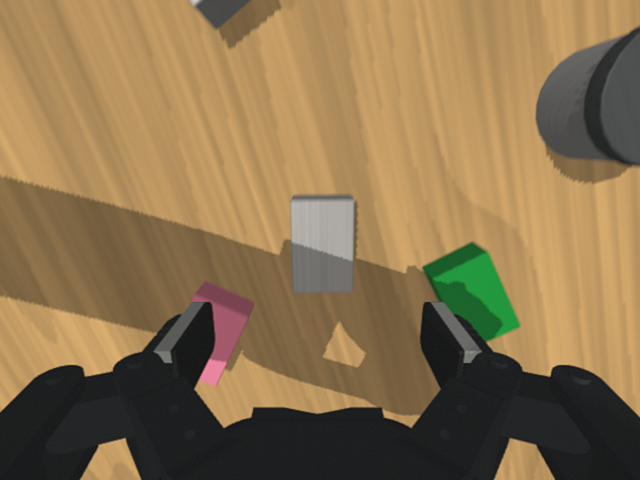

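The wrist view shows the block between the fingers, at (291–354, 198–292), well aligned. I'll measure it from here.

```bash
cat >> h.py <<'E'
def wrist(z,cond,roi=None):
    "contour of masked pixels cast on plane z -> world mm"
    s=env.sense(); M=Ro.from_rotvec(s["orientation"]).as_matrix(); c=cams.camera("wrist"); T=np.eye(4); T[:3,:3]=M; T[:3,3]=s["eef_pos"]
    A=T@c["mount"]; K=c["camera_matrix"]; hsv=cv2.cvtColor(c["img"],cv2.COLOR_RGB2HSV)
    zm=c["z_map"]; v,u=np.indices(zm.shape); W=np.stack([(u-K[0,2])/K[0,0]*zm,(v-K[1,2])/K[1,1]*zm,zm],-1)@A[:3,:3].T+A[:3,3]
    m=cond(hsv,W,u,v)
    m=cv2.morphologyEx(m.astype(np.uint8),cv2.MORPH_OPEN,np.ones((3,3))); k=max(cv2.findContours(m,0,2)[0],key=cv2.contourArea)[:,0]
    d=np.c_[k,np.ones(len(k))]@np.linalg.inv(K).T@A[:3,:3].T; o=A[:3,3]
    w=(o+d*((z-o[2])/d[:,2])[:,None])[:,:2]*1000
    mm=np.zeros(m.shape,np.uint8); cv2.drawContours(mm,[k[:,None]],-1,1,-1)
    print("rect",cv2.minAreaRect(w.astype(np.float32)),"circ",cv2.minEnclosingCircle(w.astype(np.float32)),"z",np.percentile(W[...,2][mm>0],[5,50,95]).round(4),k.min(0),k.max(0)); return c
E
python3 - <<'E'
from h import *
wrist(.028,lambda h,W,u,v:(W[...,2]>.021)&(W[...,2]<.035)&(u>270)&(u<380)&(v>180)&(v<310))
E
```

```text
rect ((452.4537048339844, -255.8722381591797), (70.76592254638672, 44.751407623291016), 73.9593734741211) circ ((452.6017150878906, -255.9840087890625), 40.91842269897461) z [0.0271 0.0283 0.0294] [289 204] [353 298]
```

```bash
python3 -c "
from h import *
go(.4518,-.2553,.080,-16.2)"
```

```text
t 1.08 p [ 0.4501 -0.2521  0.1989] yaw -16.6 q6 -0.37 tilt 0.22 | shift mm [ -2.9   3.  118.8] twist -0.4 F [-0.4 -1.1  0.2] gap 0.999 gf 0.0
```

```bash
python3 -m pendant '[[[-0.003,0.002,0.03,0,1],[-0.003,0.002,0.06,0,1],[-0.003,0.002,0.09,0,1],[-0.003,0.002,0.11,0,1],[-0.003,0.002,0.118,0,1]]]'; python3 -m pendant '[[[0,0,0,0,0.3],[0,0,0,0,0.3],[0,0,0,0,0.3],[0,0,0,0,0.3],[0,0,0,0,0.3]]]';python3 -c "
from h import *
go(.4518,-.2553,.080,-16.2)"
```

```text
time_s: 1.5
eef_pos: [0.4483, -0.2583, 0.0792]
orientation: [-2.519, -1.867, 0.003]
ft_force: [-0.9, 0.5, -0.9]
finger_gap: 0.995
finger_force: 0.0
time_s: 1.92
eef_pos: [0.4516, -0.2603, 0.0854]
orientation: [2.52, 1.87, 0.001]
ft_force: [-1.3, -0.1, 6.0]
finger_gap: 0.509
finger_force: 65.8
t 1.92 p [ 0.4516 -0.2603  0.0854] yaw -16.9 q6 -0.37 tilt 0.22 | shift mm [ 4.8 -1.2  5.3] twist -0.7 F [-1.3 -0.1  6. ] gap 0.509 gf 65.8
```

```bash
python3 -m pendant '[[[0,0,0,0,0.3],[0,0,0,0,0.3],[0,0,0,0,0.3],[0,0,0,0,0.3],[0,0,0,0,0.3]]]';python3 -m pendant '[[[0,0,-0.02,0,0.3],[0,0,-0.04,0,0.3],[0,0,-0.06,0,0.3],[0,0,-0.08,0,0.3],[0,0,-0.1,0,0.3]]]'; python3 - <<'E'
from h import *
go(.4518,-.2553,.080,-16.2)
c=cams.camera("wrist"); save("w2",c["img"])
E
```

```text
time_s: 2.33
eef_pos: [0.4516, -0.2603, 0.0853]
orientation: [2.52, 1.87, 0.0]
ft_force: [-1.9, -0.5, 7.1]
finger_gap: 0.509
finger_force: 66.0
time_s: 2.75
eef_pos: [0.4494, -0.2582, 0.1821]
orientation: [-2.521, -1.87, 0.001]
ft_force: [0.6, -0.1, -7.8]
finger_gap: 0.509
finger_force: 64.7
t 2.75 p [ 0.4494 -0.2582  0.1821] yaw -16.9 q6 -0.37 tilt 0.17 | shift mm [  3.3   1.7 102.1] twist -0.7 F [ 0.6 -0.1 -7.8] gap 0.509 gf 64.7
```

View pics/w2.png

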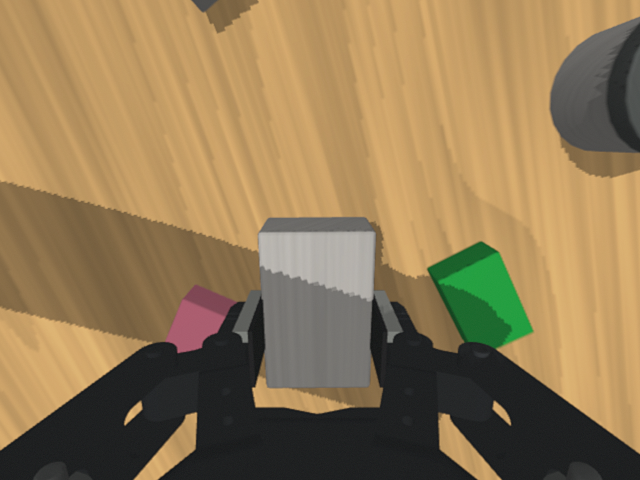

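The block is held level between the pads, at (262–375, 220–387). I'll measure how it sits in the hand.

```bash
cat > held.py <<'E'
from h import *
s=env.sense(); z=s["eef_pos"][2]
M=Ro.from_rotvec(s["orientation"]).as_matrix(); c=cams.camera("wrist"); A=c["mount"]; K=c["camera_matrix"]
zm=c["z_map"]; v,u=np.indices(zm.shape); C=np.stack([(u-K[0,2])/K[0,0]*zm,(v-K[1,2])/K[1,1]*zm,zm],-1)@A[:3,:3].T+A[:3,3]
m=(u>267)&(u<365)&(v>240)&(v<375); Q=C[m]; D=np.c_[Q[:,:2],np.ones(len(Q))]; k,*_=np.linalg.lstsq(D,Q[:,2],rcond=None); print("top plane tool z at 0",k[2].round(4),"slopes",k[:2].round(4),"median",np.median(Q[:,2]).round(4))
hsv=cv2.cvtColor(c["img"],cv2.COLOR_RGB2HSV)
t=(np.abs(C[...,2]-(k[0]*C[...,0]+k[1]*C[...,1]+k[2]))<.004)&(hsv[...,1]<60)&(hsv[...,2]>70)&(u>255)&(u<385)
t=cv2.morphologyEx(t.astype(np.uint8),cv2.MORPH_OPEN,np.ones((5,5))); kk=max(cv2.findContours(t,0,2)[0],key=cv2.contourArea)[:,0]
w=C[kk[:,1],kk[:,0]][:,:2]*1000; b=cv2.minAreaRect(w.astype(np.float32)); print("block in tool",b,kk.min(0),kk.max(0))
E
python3 held.py
```

```text
top plane tool z at 0 0.0574 slopes [-0.1377 -0.0003] median 0.0571
block in tool ((1.8231010437011719, 0.7776851654052734), (44.683780670166016, 52.4605598449707), 89.23279571533203) [261 259] [373 375]
```

```bash
cat >> held.py <<'E'
for vv in range(222,392,8):
    print(vv,C[vv,300].round(4),C[vv,340].round(4))
print("bench", [ (M@C[p]+s["eef_pos"]).round(4).tolist() for p in [(150,300),(150,400),(400,315),(60,450)]])
E
python3 held.py
```

```text
top plane tool z at 0 0.0573 slopes [-0.1033  0.0004] median 0.0571
block in tool ((2.6305503845214844, 0.704864501953125), (44.89787673950195, 67.31417083740234), 89.46728515625) [260 239] [374 387]
222 [ 0.0387 -0.0065  0.074 ] [0.0389 0.0103 0.0731]
230 [ 0.0387 -0.0059  0.0603] [0.0388 0.0095 0.06  ]
238 [ 0.0367 -0.0057  0.0562] [0.0365 0.0093 0.057 ]
246 [ 0.0336 -0.0057  0.0559] [0.0336 0.0093 0.0559]
254 [ 0.0301 -0.0058  0.057 ] [0.0304 0.0094 0.0561]
262 [ 0.0269 -0.0059  0.0568] [0.0271 0.0094 0.0564]
270 [ 0.0232 -0.006   0.0579] [0.0237 0.0095 0.0568]
278 [ 0.0201 -0.006   0.0574] [0.0201 0.0096 0.0574]
286 [ 0.0172 -0.006   0.0563] [0.0166 0.0097 0.0577]
294 [ 0.0131 -0.0061  0.0577] [0.0135 0.0097 0.0569]
302 [ 0.0095 -0.0062  0.058 ] [0.0098 0.0098 0.0574]
310 [ 0.0067 -0.0061  0.0565] [0.0068 0.0098 0.0563]
318 [ 0.003  -0.0062  0.0569] [0.0027 0.01   0.0573]
326 [-0.0003 -0.0062  0.0564] [-0.0009  0.01    0.0573]
334 [-0.0044 -0.0063  0.057 ] [-0.0046  0.0101  0.0573]
342 [-0.0079 -0.0064  0.0566] [-0.0085  0.0102  0.0577]
350 [-0.0115 -0.0064  0.0565] [-0.0117  0.0102  0.0568]
358 [-0.016  -0.0065  0.0574] [-0.016   0.0103  0.0574]
366 [-0.0202 -0.0066  0.0579] [-0.0191  0.0103  0.0563]
374 [-0.0234 -0.0066  0.0568] [-0.0243  0.0105  0.0579]
382 [-0.0272 -0.0066  0.0565] [-0.0273  0.0105  0.0567]
390 [-0.136  -0.0142  0.1854] [-0.1363  0.0205  0.1857]
bench [[0.4607, -0.1951, 0.0004], [0.5284, -0.2156, -0.0002], [0.4091, -0.4004, 0.0009], [0.5726, -0.1691, 0.001]]
```

```bash
python3 -c "
from h import *
go(.6341,.0273,.20,6.25)"
```

```text
t 2.9 p [ 0.4509 -0.2593  0.1836] yaw -16.9 q6 -0.37 tilt 0.17 | shift mm [327.4  92.2 -16.4] twist -23.1 F [ 0.6  0.3 -7.6] gap 0.507 gf 64.8
```

```bash
python3 -m pendant '[[[0.025,0.007,-0.01,-2,0.3],[0.06,0.017,-0.016,-5,0.3],[0.095,0.027,-0.016,-8,0.3],[0.13,0.037,-0.016,-11,0.3],[0.165,0.046,-0.016,-14,0.3]]]';  python3 -c "
from h import *
go(.6341,.0273,.20,6.25)"
```

```text
time_s: 3.32
eef_pos: [0.5417, -0.1126, 0.1958]
orientation: [-2.271, -2.165, 0.003]
ft_force: [1.3, -1.2, -7.1]
finger_gap: 0.504
finger_force: 64.7
t 3.32 p [ 0.5417 -0.1126  0.1958] yaw -2.7 q6 -0.29 tilt 0.24 | shift mm [144.2  85.6  -4.4] twist -9.0 F [ 1.3 -1.2 -7.1] gap 0.504 gf 64.7
```

```bash
python3 -m pendant '[[[0.035,0.021,0,-3,0.3],[0.07,0.042,0,-6,0.3],[0.105,0.063,0,-9,0.3],[0.135,0.08,0,-9,0.3],[0.143,0.085,0,-9,0.3]]]'; python3 -m pendant '[[[0,0,0,0,0.3],[0,0,0,0,0.3],[0,0,0,0,0.3],[0,0,0,0,0.3],[0,0,0,0,0.3]]]';  python3 - <<'E'
from h import *
go(.6341,.0273,.20,6.25)
c=wrist(.012,lambda h,W,u,v:(h[...,1]<80)&(W[...,2]>.006)&(W[...,2]<.02))
save("w3",c["img"])
E
```

```text
time_s: 3.73
eef_pos: [0.6349, 0.0287, 0.1954]
orientation: [-2.092, -2.338, -0.001]
ft_force: [-0.7, -0.9, -7.2]
finger_gap: 0.51
finger_force: 64.8
time_s: 4.15
eef_pos: [0.6338, 0.0229, 0.1983]
orientation: [-2.101, -2.335, 0.001]
ft_force: [-0.1, 0.5, -7.3]
finger_gap: 0.505
finger_force: 64.8
t 4.15 p [0.6338 0.0229 0.1983] yaw 6.0 q6 -0.19 tilt 0.06 | shift mm [ 4.4  0.8 -1.7] twist -0.2 F [-0.1  0.5 -7.3] gap 0.505 gf 64.8
rect ((633.3922729492188, 48.945289611816406), (109.45525360107422, 143.00755310058594), 6.404155254364014) circ ((633.71923828125, 48.97636413574219), 89.41417694091797) z [0.0112 0.0123 0.0135] [240 100] [399 293]
```

View pics/w3.png

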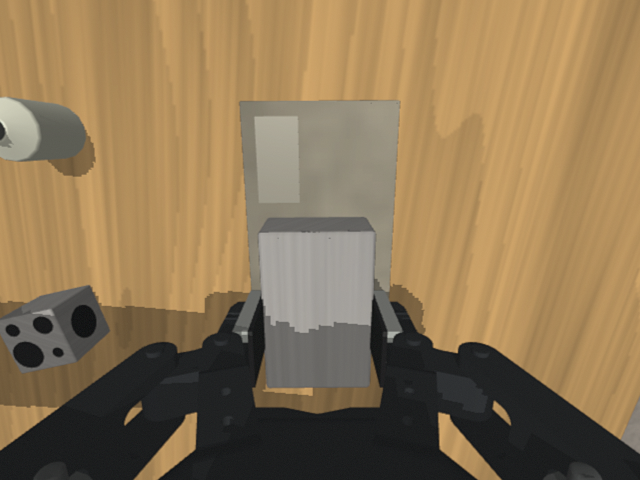

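The board's far end is at (241–399, 100) and the block is centred over it. Descending.

```bash
python3 -c "
from h import *
go(.6347,.0268,.0982,6.3)"
```

```text
t 4.2 p [0.6339 0.023  0.1986] yaw 6.1 q6 -0.19 tilt 0.03 | shift mm [  3.7   1.2 100.4] twist -0.2 F [-0.9 -0.6 -7.1] gap 0.506 gf 64.8
```

```bash
python3 -m pendant '[[[0.004,0.001,0.025,0,0.3],[0.004,0.001,0.05,0,0.3],[0.004,0.001,0.07,0,0.3],[0.004,0.001,0.083,0,0.3],[0.004,0.001,0.09,0,0.3]]]'; python3 -m pendant '[[[0,0,0,0,0.3],[0,0,0,0,0.3],[0,0,0,0,0.3],[0,0,0,0,0.3],[0,0,0,0,0.3]]]'; python3 -c "
from h import *
go(.6347,.0268,.0982,6.3)"
```

```text
time_s: 4.62
eef_pos: [0.6335, 0.0276, 0.1064]
orientation: [-2.098, -2.334, 0.004]
ft_force: [-0.7, 0.2, -9.7]
finger_gap: 0.507
finger_force: 64.7
time_s: 5.03
eef_pos: [0.636, 0.028, 0.1106]
orientation: [2.098, 2.336, 0.003]
ft_force: [-1.1, 0.3, -7.3]
finger_gap: 0.504
finger_force: 64.8
t 5.03 p [0.636  0.028  0.1106] yaw 6.1 q6 -0.18 tilt 0.16 | shift mm [-1.1 -1.4 12.4] twist -0.2 F [-1.1  0.3 -7.3] gap 0.504 gf 64.8
```

```bash
python3 -m pendant '[[[-0.001,-0.001,0.004,0,0.3],[-0.001,-0.001,0.008,0,0.3],[-0.001,-0.001,0.011,0,0.3],[-0.001,-0.001,0.012,0,0.3],[-0.001,-0.001,0.012,0,0.3]]]'; python3 -m pendant '[[[0,0,0,0,0.3],[0,0,0,0,0.3],[0,0,0,0,0.3],[0,0,0,0,0.3],[0,0,0,0,0.3]]]'; python3 -c "
from h import *
go(.6347,.0268,.0982,6.3)"
```

```text
time_s: 5.45
eef_pos: [0.6341, 0.0269, 0.0974]
orientation: [-2.099, -2.337, 0.001]
ft_force: [-4.7, -0.1, -0.8]
finger_gap: 0.51
finger_force: 65.6
time_s: 5.87
eef_pos: [0.634, 0.027, 0.0974]
orientation: [-2.099, -2.337, 0.001]
ft_force: [-4.9, -0.2, 1.1]
finger_gap: 0.505
finger_force: 65.9
t 5.87 p [0.634  0.027  0.0974] yaw 6.1 q6 -0.18 tilt 0.03 | shift mm [-0.2  0.6 -0.8] twist -0.2 F [-4.9 -0.2  1.1] gap 0.505 gf 65.9
```

Block is resting on the board. Release, rise, check.

```bash
python3 -m pendant '[[[0,0,0,0,0.5],[0,0,0,0,0.6],[0,0,0,0,0.8],[0,0,0,0,1],[0,0,0,0,1]]]'; python3 -m pendant '[[[0,0,-0.005,0,1],[0,0,-0.02,0,1],[0,0,-0.05,0,1],[0,0,-0.09,0,1],[0,0,-0.12,0,1]]]'; python3 -m pendant '[[[-0.02,0,-0.02,0,1],[-0.05,0,-0.04,0,1],[-0.08,0,-0.06,0,1],[-0.1,0,-0.06,0,1],[-0.1,0,-0.06,0,1]]]'; python3 - <<'E'
from h import *
go(.6347,.0268,.0982,6.3)
c=wrist(.012,lambda h,W,u,v:(h[...,1]<80)&(W[...,2]>.006)&(W[...,2]<.06)&(W[...,0]>.53)&(abs(W[...,1]-.03)<.13))
wrist(.040,lambda h,W,u,v:(W[...,2]>.034)&(W[...,2]<.05)&(W[...,0]>.56)&(W[...,0]<.72)&(abs(W[...,1]-.03)<.08))
save("w4",c["img"])
E
```

```text
time_s: 6.28
eef_pos: [0.635, 0.0269, 0.0978]
orientation: [2.098, 2.336, 0.002]
ft_force: [-0.6, 0.3, -0.2]
finger_gap: 0.99
finger_force: 0.0
time_s: 6.7
eef_pos: [0.6347, 0.027, 0.2211]
orientation: [2.098, 2.335, 0.003]
ft_force: [0.8, 0.1, 1.2]
finger_gap: 1.002
finger_force: 0.0
time_s: 7.12
eef_pos: [0.646, -0.0762, 0.2814]
orientation: [2.099, 2.328, 0.003]
ft_force: [0.8, -0.3, -0.4]
finger_gap: 0.996
finger_force: 0.0
t 7.12 p [ 0.646  -0.0762  0.2814] yaw 5.9 q6 -0.33 tilt 0.4 | shift mm [104.3  -1.7 182.8] twist -0.4 F [ 0.8 -0.3 -0.4] gap 0.996 gf 0.0
rect ((636.0555419921875, 23.935379028320312), (109.17263793945312, 165.5529022216797), 6.366572380065918) circ ((635.572265625, 23.96078872680664), 98.77632904052734) z [0.0112 0.0126 0.0409] [249   0] [379 197]
rect ((634.6292114257812, 30.34632110595703), (44.91346740722656, 69.23975372314453), 6.008133888244629) circ ((634.7626342773438, 30.208749771118164), 40.53322982788086) z [0.039  0.0403 0.0415] [288  50] [343 141]
```

View pics/w4.png

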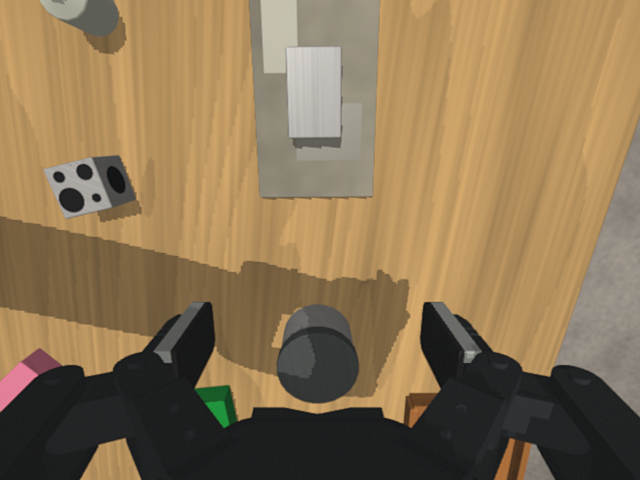

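The block sits square and centred on the board (within about 1 mm, 0.4°). Now the bottle.

```bash
python3 -c "
from h import *
go(.439,.080,.21,6.3)"
```

```text
t 7.22 p [ 0.6449 -0.073   0.2782] yaw 6.1 q6 -0.33 tilt 0.08 | shift mm [ 173.8 -188.7   68. ] twist -0.2 F [ 0.4  0.5 -0.2] gap 0.996 gf 0.0
```

```bash
python3 -m pendant '[[[0.025,-0.027,0,0,1],[0.05,-0.054,0.01,0,1],[0.075,-0.081,0.02,0,1],[0.1,-0.108,0.03,0,1],[0.125,-0.135,0.04,0,1]]]'; python3 -m pendant '[[[0.02,-0.022,0.01,0,1],[0.04,-0.044,0.02,0,1],[0.048,-0.053,0.028,0,1],[0.048,-0.053,0.028,0,1],[0.048,-0.053,0.028,0,1]]]'; python3 - <<'E'
from h import *
go(.439,.080,.09,6.3)
c=wrist(.045,lambda h,W,u,v:(W[...,2]>.04)&(W[...,2]<.06)&(abs(W[...,0]-.439)<.04)&(abs(W[...,1]-.08)<.04))
wrist(.052,lambda h,W,u,v:(W[...,2]>.05)&(W[...,2]<.08)&(abs(W[...,0]-.439)<.04)&(abs(W[...,1]-.08)<.04))
save("w5",c["img"])
E
```

```text
time_s: 7.63
eef_pos: [0.4951, 0.0394, 0.2359]
orientation: [-2.097, -2.337, 0.0]
ft_force: [0.1, 0.1, 0.2]
finger_gap: 0.997
finger_force: 0.0
time_s: 8.05
eef_pos: [0.4386, 0.0804, 0.2085]
orientation: [-2.096, -2.339, 0.001]
ft_force: [-0.0, -0.6, 0.8]
finger_gap: 1.003
finger_force: 0.0
t 8.05 p [0.4386 0.0804 0.2085] yaw 6.3 q6 -0.1 tilt 0.04 | shift mm [ -0.4   0.4 118.5] twist -0.0 F [-0.  -0.6  0.8] gap 1.003 gf 0.0
rect ((439.74285888671875, 80.8536376953125), (36.39554214477539, 37.867271423339844), 6.276214122772217) circ ((439.7486267089844, 81.10690307617188), 19.299097061157227) z [0.0447 0.0499 0.0647] [292 220] [344 272]
rect ((439.5920104980469, 80.85796356201172), (24.51432991027832, 24.187767028808594), 6.19468355178833) circ ((439.6978454589844, 80.89594268798828), 12.915149688720703) z [0.0506 0.0539 0.0656] [298 231] [334 265]
```

View pics/w5.png

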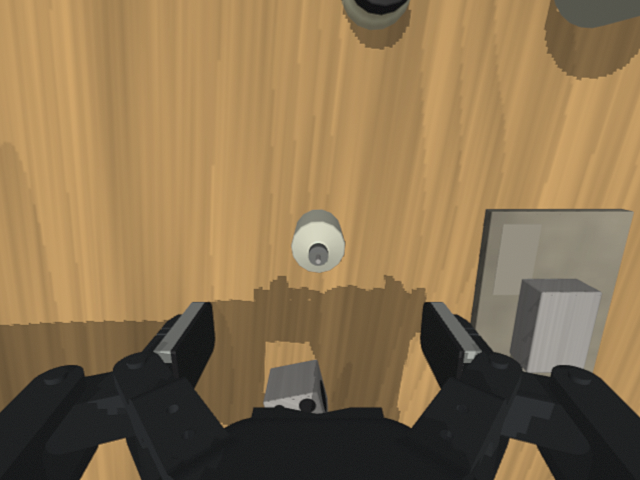

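The bottle is at (318,245) between the fingers. Descending and gripping.

```bash
python3 -m pendant '[[[0,0.001,0.03,0,1],[0,0.001,0.06,0,1],[0,0.001,0.09,0,1],[0,0.001,0.105,0,1],[0,0.001,0.112,0,1]]]'; python3 -m pendant '[[[0,0,0,0,1],[0,0,0,0,1],[0,0,0,0,0.6],[0,0,0,0,0.5],[0,0,0,0,0.3]]]'; python3 -m pendant '[[[0,0,0,0,0.3],[0,0,0,0,0.3],[0,0,0,0,0.3],[0,0,0,0,0.3],[0,0,0,0,0.3]]]'; python3 -c "
from h import *
go(.4397,.0809,.097,6.3)"
```

```text
time_s: 8.57
eef_pos: [0.4398, 0.079, 0.0946]
orientation: [-2.099, -2.334, 0.005]
ft_force: [0.5, 0.6, 0.3]
finger_gap: 0.998
finger_force: 0.0
time_s: 8.98
eef_pos: [0.4414, 0.0796, 0.0984]
orientation: [2.098, 2.336, 0.003]
ft_force: [-0.2, 1.0, 0.3]
finger_gap: 0.605
finger_force: 0.0
time_s: 9.4
eef_pos: [0.4414, 0.0796, 0.0983]
orientation: [2.098, 2.336, 0.003]
ft_force: [-1.0, -0.3, 6.0]
finger_gap: 0.412
finger_force: 60.5
t 9.4 p [0.4414 0.0796 0.0983] yaw 6.1 q6 -0.09 tilt 0.14 | shift mm [ 1.5 -1.6  1.3] twist -0.2 F [-1.  -0.3  6. ] gap 0.412 gf 60.5
```

```bash
python3 -m pendant '[[[0,0,-0.01,0,0.3],[0,0,-0.03,0,0.3],[0,0,-0.05,0,0.3],[0,0,-0.075,0,0.3],[0,0,-0.09,0,0.3]]]'; python3 - <<'E'
from h import *
go(.6174,.1800,.19,6.3)
s=env.sense(); c=cams.camera("wrist"); A=c["mount"]; K=c["camera_matrix"]; save("w6",c["img"])
zm=c["z_map"]; v,u=np.indices(zm.shape); C=np.stack([(u-K[0,2])/K[0,0]*zm,(v-K[1,2])/K[1,1]*zm,zm],-1)@A[:3,:3].T+A[:3,3]
b=(abs(C[...,0])<.03)&(abs(C[...,1])<.019)&(C[...,2]>.015)&(C[...,2]<.12)
h=cv2.cvtColor(c["img"],cv2.COLOR_RGB2HSV); b&=h[...,2]>60
Q=C[b]
for lo in np.arange(.02,.08,.004):
    q=Q[(Q[:,2]>=lo)&(Q[:,2]<lo+.004)]
    if len(q)>3: print(lo.round(3),len(q),q.min(0).round(4),q.max(0).round(4),q.mean(0).round(4))
E
```

```text
time_s: 9.82
eef_pos: [0.4407, 0.0796, 0.1894]
orientation: [2.098, 2.336, 0.002]
ft_force: [1.7, -0.8, -0.9]
finger_gap: 0.417
finger_force: 60.1
t 9.82 p [0.4407 0.0796 0.1894] yaw 6.1 q6 -0.09 tilt 0.13 | shift mm [ 80.9 186.4  -0.2] twist -0.2 F [ 1.7 -0.8 -0.9] gap 0.417 gf 60.1
0.02 37 [-0.0002 -0.0006  0.0227] [0.0036 0.0022 0.024 ] [0.0015 0.001  0.0237]
0.024 98 [-0.001  -0.0006  0.0241] [0.0031 0.0023 0.028 ] [0.0018 0.0008 0.0256]
0.028 67 [-0.0069 -0.0187  0.028 ] [0.0031 0.0023 0.032 ] [ 0.0017 -0.0002  0.0301]
0.032 961 [-0.0115 -0.019   0.032 ] [0.0113 0.0187 0.036 ] [ 0.002  -0.0001  0.034 ]
0.036 165 [-0.0111 -0.019   0.036 ] [0.0112 0.0073 0.04  ] [ 0.0059 -0.0017  0.0381]
0.04 441 [-0.0113 -0.019   0.04  ] [0.0114 0.0186 0.044 ] [0.0055 0.0004 0.0429]
0.044 1563 [-0.011 -0.019  0.044] [0.015  0.0139 0.048 ] [0.0058 0.0005 0.0462]
0.048 2339 [-0.0153 -0.0189  0.048 ] [0.0196 0.0186 0.052 ] [0.0071 0.0006 0.0501]
0.052 928 [-0.0159 -0.019   0.052 ] [0.0203 0.0188 0.056 ] [0.0112 0.0006 0.0533]
0.056 307 [-0.0112 -0.019   0.056 ] [0.02   0.0187 0.06  ] [0.0163 0.0002 0.058 ]
0.06 280 [ 0.0061 -0.019   0.06  ] [0.0202 0.0178 0.064 ] [0.0169 0.0001 0.0619]
0.064 262 [ 0.0063 -0.0188  0.064 ] [0.0202 0.0186 0.068 ] [0.0169 0.0001 0.066 ]
0.068 247 [ 0.0064 -0.0171  0.068 ] [0.0201 0.0187 0.072 ] [0.0165 0.0005 0.0699]
0.072 219 [ 0.0067 -0.016   0.0721] [0.0202 0.0185 0.076 ] [0.0171 0.0006 0.0741]
0.076 191 [ 0.0056 -0.0159  0.076 ] [0.0201 0.019  0.08  ] [0.017  0.0007 0.0779]
```

View pics/w6.png

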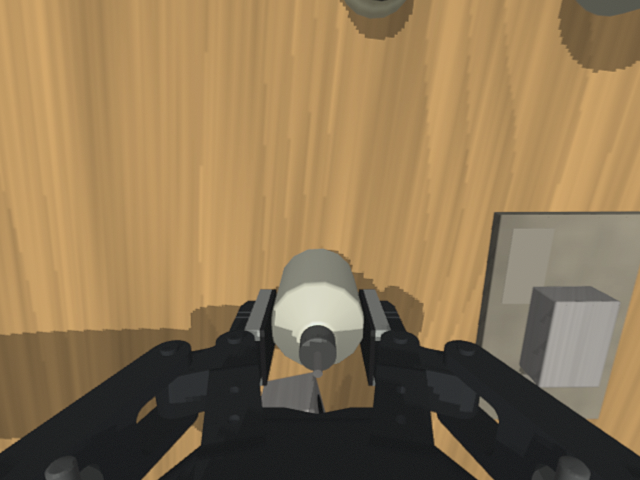

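Bottle held upright. Carrying it to above the gap.

```bash
python3 -m pendant '[[[0.015,0.035,0,0,0.3],[0.03,0.07,0,0,0.3],[0.045,0.105,0,0,0.3],[0.06,0.14,0,0,0.3],[0.075,0.17,0,0,0.3]]]'; python3 -m pendant '[[[0.003,0.015,0,0,0.3],[0.003,0.015,0,0,0.3],[0.003,0.015,0,0,0.3],[0.003,0.015,0,0,0.3],[0.003,0.015,0,0,0.3]]]'; python3 - <<'E'
from h import *
go(.6180,.1784,.13,6.3)
wrist(.08,lambda h,W,u,v:(W[...,2]>.07)&(W[...,2]<.09)&(abs(W[...,0]-.606)<.06)&(abs(W[...,1]-.277)<.06))
wrist(.012,lambda h,W,u,v:(h[...,1]<80)&(W[...,2]>.006)&(W[...,2]<.02)&(W[...,1]<.14)&(W[...,1]>-.08)&(W[...,0]>.5))
E
```

```text
time_s: 10.28
eef_pos: [0.6026, 0.1732, 0.1858]
orientation: [-2.099, -2.337, 0.001]
ft_force: [0.3, -0.1, 0.5]
finger_gap: 0.419
finger_force: 60.1
time_s: 10.7
eef_pos: [0.6147, 0.1764, 0.1864]
orientation: [-2.099, -2.336, 0.002]
ft_force: [-0.8, -0.1, 0.2]
finger_gap: 0.418
finger_force: 60.2
t 10.7 p [0.6147 0.1764 0.1864] yaw 6.1 q6 0.06 tilt 0.09 | shift mm [ 1.7  3.6 56.3] twist -0.2 F [-0.8 -0.1  0.2] gap 0.418 gf 60.2
rect ((608.4280395507812, 273.104248046875), (74.63618469238281, 66.5496597290039), 6.073486804962158) circ ((608.0258178710938, 277.04766845703125), 37.6473274230957) z [0.0715 0.0795 0.0811] [244   0] [406 157]
rect ((627.8527221679688, 61.83134078979492), (94.1173095703125, 58.762115478515625), 6.16712760925293) circ ((628.7267456054688, 53.64199447631836), 50.63772964477539) z [0.0115 0.0125 0.0161] [261 346] [374 407]
```

```bash
python3 -m pendant '[[[0.002,0.003,0.02,0,0.3],[0.002,0.003,0.04,0,0.3],[0.002,0.003,0.06,0,0.3],[0.002,0.003,0.072,0,0.3],[0.002,0.003,0.075,0,0.3]]]'; python3 -m pendant '[[[0,0,0,0,0.3],[0,0,0,0,0.3],[0,0,0,0,0.3],[0,0,0,0,0.3],[0,0,0,0,0.3]]]'; python3 - <<'E'
from h import *
go(.6181,.1787,.0985,6.3)
E
```

```text
time_s: 11.22
eef_pos: [0.6167, 0.1786, 0.109]
orientation: [-2.098, -2.334, 0.006]
ft_force: [-0.8, 0.2, -2.0]
finger_gap: 0.42
finger_force: 60.2
time_s: 11.63
eef_pos: [0.6194, 0.1793, 0.1132]
orientation: [2.099, 2.336, 0.003]
ft_force: [0.7, -0.5, -0.0]
finger_gap: 0.417
finger_force: 60.2
t 11.63 p [0.6194 0.1793 0.1132] yaw 6.1 q6 0.06 tilt 0.12 | shift mm [-0.5 -1.4 14.7] twist -0.2 F [ 0.7 -0.5 -0. ] gap 0.417 gf 60.2
```

```bash
python3 -m pendant '[[[0,-0.001,0.004,0,0.3],[0,-0.001,0.008,0,0.3],[0,-0.001,0.011,0,0.3],[0,-0.001,0.013,0,0.3],[0,-0.001,0.014,0,0.3]]]'; python3 -m pendant '[[[0,0,0,0,0.3],[0,0,0,0,0.3],[0,0,0,0,0.3],[0,0,0,0,0.3],[0,0,0,0,0.3]]]'; python3 - <<'E'
from h import *
go(.6181,.1787,.0985,6.3)
E
```

```text
time_s: 12.05
eef_pos: [0.6175, 0.1791, 0.0983]
orientation: [-2.098, -2.336, 0.003]
ft_force: [-5.2, -1.2, 10.6]
finger_gap: 0.421
finger_force: 61.2
time_s: 12.47
eef_pos: [0.6176, 0.1791, 0.0983]
orientation: [-2.099, -2.337, 0.001]
ft_force: [-3.2, -0.6, 5.1]
finger_gap: 0.419
finger_force: 60.7
t 12.47 p [0.6176 0.1791 0.0983] yaw 6.1 q6 0.06 tilt 0.05 | shift mm [-0.5  0.5 -0.2] twist -0.2 F [-3.2 -0.6  5.1] gap 0.419 gf 60.7
```

```bash
python3 -m pendant '[[[0,0,0,0,0.5],[0,0,0,0,0.6],[0,0,0,0,0.8],[0,0,0,0,1],[0,0,0,0,1]]]'; python3 -m pendant '[[[0,0,0,0,1],[0,0,-0.01,0,1],[0,0,-0.03,0,1],[0,0,-0.06,0,1],[0,0,-0.1,0,1]]]'; python3 -m pendant '[[[0,-0.03,-0.02,0,1],[-0.02,-0.07,-0.04,0,1],[-0.04,-0.11,-0.05,0,1],[-0.06,-0.15,-0.06,0,1],[-0.08,-0.18,-0.06,0,1]]]'; python3 -m pendant '[[[-0.03,-0.02,0,0,1],[-0.06,-0.03,0,0,1],[-0.09,-0.04,0,0,1],[-0.1,-0.04,0,0,1],[-0.1,-0.04,0,0,1]]]'; sed -i '/^seg("bottle/d;/^seg("block/d;/^seg("glass/d' m.py; cat >> m.py <<'E'
seg("bottle",245,165,290,205,.045,zmin=.03)
seg("block",300,150,375,210,.04,zmin=.028)
roi=np.zeros((480,640),np.uint8); roi[160:215,185:240]=1
m=((P[...,2]>.068)&(roi>0)).astype(np.uint8); k=max(cv2.findContours(m,0,2)[0],key=cv2.contourArea)
print("cup",cv2.minEnclosingCircle(np.array([ray(p[0],.08)[:2]*1000 for p in k],np.float32))); save("top2",c["img"][120:300,120:520]); go(0,0,0,0)
E
python3 m.py
```

```text
time_s: 12.88
eef_pos: [0.6177, 0.1791, 0.0977]
orientation: [-2.099, -2.337, 0.0]
ft_force: [0.4, 0.0, 0.1]
finger_gap: 0.989
finger_force: 0.0
time_s: 13.3
eef_pos: [0.6159, 0.1788, 0.1961]
orientation: [-2.097, -2.334, 0.008]
ft_force: [-0.2, 0.4, -0.5]
finger_gap: 1.003
finger_force: 0.0
time_s: 13.72
eef_pos: [0.454, 0.0859, 0.2599]
orientation: [2.096, 2.337, 0.004]
ft_force: [-0.1, -0.9, 0.8]
finger_gap: 1.002
finger_force: 0.0
time_s: 14.13
eef_pos: [0.4258, -0.0192, 0.2582]
orientation: [2.103, 2.332, 0.001]
ft_force: [-0.0, 0.3, 0.1]
finger_gap: 1.004
finger_force: 0.0
board rect ((633.538330078125, 31.299671173095703), (109.72337341308594, 178.41506958007812), 6.2474212646484375) circ ((633.1087646484375, 31.2797908782959), 102.29891204833984) z pct [0.0089 0.0122 0.0407]
cup rect ((618.8719482421875, 289.69317626953125), (39.12075424194336, 72.40438079833984), 44.980918884277344) circ ((610.24072265625, 281.06768798828125), 36.480560302734375) z pct [0.0662 0.0747 0.0804]
tin rect ((660.2443237304688, -214.09002685546875), (80.79950714111328, 82.10616302490234), 87.644454
[... 233 characters left out ...]
69921875, -66.29855346679688), 50.88300323486328) z pct [0.4727 0.4953 0.5028]
bottle rect ((614.4556274414062, 179.05413818359375), (38.826717376708984, 35.5615234375), 0.7029277086257935) circ ((614.7166748046875, 179.61550903320312), 20.296260833740234) z pct [0.0442 0.0504 0.065 ]
block rect ((631.6832275390625, 30.884933471679688), (46.476192474365234, 70.10543060302734), 6.851111888885498) circ ((631.7741088867188, 31.208293914794922), 40.99248504638672) z pct [0.0367 0.0397 0.0422]
cup ((606.4025268554688, 275.0530700683594), 39.56040573120117)
t 14.18 p [ 0.426  -0.0181  0.258 ] yaw 6.0 q6 -0.32 tilt 0.08 | shift mm [  62.4 -422.1  257.4] twist 6.0 F [-1.1 -0.6  0.4] gap 1.002 gf 0.0
```

View pics/top2.png

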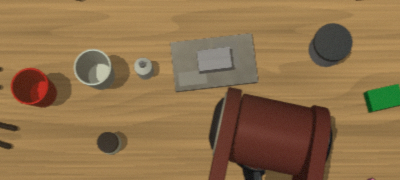

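The picture shows the block centred on the board at (214,59) and the bottle upright at (143,68), midway between the board and the unmoved cup. The arm is clear of everything.

```bash
python3 -c "
from workcell import env
print(env.job_done())"
```

```text
the job is handed in; nothing more can be done
None
```

I handed the job in at about 14 s: the steel block lies square on the middle of the board, and the flux bottle stands upright midway between board and cup, both within about 2 mm by the cameras, with the cup not shifted; no verdict came back.

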